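# Line up the pillar posts by height on the optical rail

### The arm

A 7-joint arm with a two-finger parallel gripper is mounted at the origin on the work surface. World frame = base frame: x ahead of the robot, y to its left, z up, the work surface at z = 0. Lengths are in m, angles in rad, forces in N, time in s.
With the tool pointing down it reaches from about 0.4 to 0.9 m from the base axis. Payload 5.5 kg.
Tool frame: the origin (TCP) lies where the fingers leave the gripper's body, on its centre line; the fingertips stand 66 mm ahead of it and the grasp point (between the pads) lies 47 mm ahead of it; z points along the fingers, y is the line along which they close (so a half turn about z gives the same grasp; the last joint's range is limited). The gripper opens to 92 mm and grips with 3 to 60 N. Pads are 19 mm wide; open, the fingers measure 130 mm over their backs; the gripper's body (75 mm by 190 mm) begins 47 mm behind the grasp point.
Start: joints at [1.52, 0.501, -0.427, 1.55, 0.221, 1.138, -0.21], TCP at [0.201, -0.618, 0.292] pointing down, gripper open.
Joint ranges: [-2.88, 2.88], [-0.31, 2.03], [-1.54, 1.56], [0.2, 2.42], [-1.41, 4.55], [0.19, 2.02], [-2.57, 2.57]. Speed limits (rad/s): [2.57, 2.57, 3.14, 3.14, 3.14, 3.14, 3.14].

### API

Orientations are given as a unit quaternion [x, y, z, w].
In Python, from plant import robot gives the robot as it stands. The module is installed in compiled form; this text tells all that it offers.
- The arm moves only by the tool step_arm, never from a script. Its argument "rows" is one flat list of numbers, 7 for each row, row after row: the shift along the tool's x, y, z normalised to -1 to 1, where 1 is 0.12 m, then the turn, a rotation vector about the tool's x, y, z normalised to -1 to 1, where 1 is 8 degrees, then the opening, from 0 (shut) to 1 (fully open). In form: [tx, ty, tz, wx, wy, wz, fingers, tx, ty, tz, wx, wy, wz, fingers, ...]. A call has 1 to 10 rows; each row shifts and turns the commanded pose from where the row before left it, along the tool's axes as they then stand; what a row does not reach is not made up. A row lasts 1/8 s, in which the tool goes at most 62.5 mm and 10.7 degrees, less where a joint would pass 70% of its speed; a pose out of reach is approached as far as the arm can. A call with a number of a shift or a turn outside -1 to 1 is refused whole. A call with a gripper value outside its range is refused whole. The fingers move at their own pace and stop on an object; "newtons" is the grip in N (left out, the last holds). Time passes only in rows, so rows that do not move let the fingers close. It gives the time, the measured TCP pose, the force, the opening and the grip force at its end, in the units of the state.
- robot.state(): the state, without advancing time (a new reading comes with each control period).
- robot.capture(name): name is "side" or "top"; returns a dict with "img" (420x560x3 uint8, red, green, blue), "depth" (420x560 float32, m along the optical axis (not along the pixel's ray), 0 where there is no reading), "intrinsics" (3x3 intrinsics, pixels), "distortion" ([k1, k2, p1, p2, k3] as OpenCV has them; the pictures are not rectified), "pose" (4x4, takes a point from camera to world coordinates). Camera axes: x right, y down, z forward; pixel columns grow to the right and rows downward; lengths in m; the calibration is good to about 2 mm. A picture is of the moment at which its call begins.
- robot.sign_off(): hands the job in; it is judged then, once.
The state is a dict: "clock": time; "joint_pos": joint angles; "dq": joint speeds; "effort": joint torques, N m; "ee_pos": TCP position; "ee_rot": TCP orientation; "ft_force": force on the tool from outside, world axes, zero at the start; "wrist_torque": the same for the moment, N m; "opening": finger opening in m; "finger_force": force on a finger pad.
Only numpy, scipy, OpenCV 4.12 (cv2) and the standard library are available. Lean on these libraries where they do the work, as an engineer would, in place of code of your own. Each camera call takes 0.05 s, during which the arm holds its last target. There are 200 camera calls.

### The job

Stand the four steel pillar posts on the rail, one centred on each seat, in order of height: the tallest on the seat next to the tall black end block, then each next shorter one, the shortest farthest from it. Leave all four standing upright and let go; don't let any post fall over, and leave the lens mount where it is.

Things in the scene. Friction and masses are not known exactly. Their poses are not given: they have to be found in the camera images.
- post_120: The tallest of four loose bright steel pillar posts: a plain upright cylinder 30 mm in diameter and 120 mm tall, about 0.62 kg, with a small dark tapped hole in its top. All four differ only in height. Origin: centre of its underside; z is up along the post. Starts standing on the table (z = 0).
- post_95: The second tallest of four loose bright steel pillar posts: a plain upright cylinder 30 mm in diameter and 95 mm tall, about 0.49 kg, with a small dark tapped hole in its top. All four differ only in height. Origin: centre of its underside; z is up along the post. Starts standing on the table (z = 0).
- post_70: The second shortest of four loose bright steel pillar posts: a plain upright cylinder 30 mm in diameter and 70 mm tall, about 0.36 kg, with a small dark tapped hole in its top. All four differ only in height. Origin: centre of its underside; z is up along the post. Starts standing on the table (z = 0).
- post_45: The shortest of four loose bright steel pillar posts: a plain upright cylinder 30 mm in diameter and 45 mm tall, about 0.23 kg, with a small dark tapped hole in its top. All four differ only in height. Origin: centre of its underside; z is up along the post. Starts standing on the table (z = 0).
- seat_a: One of four identical fixed seats, shuffled along the rail: flat aluminium plate 56 x 56 mm, 12 mm thick, a dark circle 42 mm across round its centre. Origin: centre of its underside, on the rail (20 mm tall, 50 mm wide); its flat top is 12 mm above (32 mm above the table). y runs along the rail. Seat centres are 70 to 110 mm apart, the first 85 to 105 mm from the end block's centre.
- seat_b: One of four identical fixed seats, shuffled along the rail: flat aluminium plate 56 x 56 mm, 12 mm thick, a dark circle 42 mm across round its centre. Origin: centre of its underside, on the rail (20 mm tall, 50 mm wide); its flat top is 12 mm above (32 mm above the table). y runs along the rail. Seat centres are 70 to 110 mm apart, the first 85 to 105 mm from the end block's centre.
- seat_c: One of four identical fixed seats, shuffled along the rail: flat aluminium plate 56 x 56 mm, 12 mm thick, a dark circle 42 mm across round its centre. Origin: centre of its underside, on the rail (20 mm tall, 50 mm wide); its flat top is 12 mm above (32 mm above the table). y runs along the rail. Seat centres are 70 to 110 mm apart, the first 85 to 105 mm from the end block's centre.
- seat_d: One of four identical fixed seats, shuffled along the rail: flat aluminium plate 56 x 56 mm, 12 mm thick, a dark circle 42 mm across round its centre. Origin: centre of its underside, on the rail (20 mm tall, 50 mm wide); its flat top is 12 mm above (32 mm above the table). y runs along the rail. Seat centres are 70 to 110 mm apart, the first 85 to 105 mm from the end block's centre.
- end_block: Fixed black square block, 44 x 44 mm and 70 mm tall with a bright disc on top, at one end of the dark rail (either end; the other end has only a flat grey clamp 6 mm thick). Origin: centre of its underside, on top of the rail, 20 mm above the table. It marks the end of the row where the tallest post belongs.
- lens_mount: Bystander, loose: a round lens in a black ring 54 mm across on a thin post on a 56 x 56 mm black base, 111 mm tall, standing to the left of the work. Origin: centre of its underside. To be left alone.
Things that resemble listed ones, but are neither listed nor needed, are in the scene too. Leave any green look-alike of the post_95 alone. Leave any green look-alike of the post_70 alone.

How it is judged:
By the outcome, as a careful person would: the job done as asked, in the order asked, and still so for the second after the job is handed in, with the robot touching nothing.
It also fails if it takes over 109 s, if anything falls off the work surface, if the arm or the gripper's body presses on something with over 40 N, if the wrist force passes 120 N, or if a joint passes its speed limit or range.

## Working session

There is one attempt and no reset: what is moved stays moved. The work goes in short steps, Python scripts to look and compute and a tool call to move; the robot and the scene stay as the last step left them, time stands still between calls to the robot, and variables do not carry over. Pictures are saved under pics/ and viewed, at most 14 in all, crops included, and the job is handed in when it is done.

Besides the shell and the picture viewer there is one more tool, called as name(argument=value, ...) on one line, values as JSON. step_arm: Moves the arm, as the interface text tells. Scaled input: -1 to 1 covers 0.12 m each way for a shift and 8 degrees each way for a turn. Its arguments: {"type":"object","properties":{"rows":{"type":"array","items":{"type":"number"}},"newtons":{"type":"number"}},"required":["rows"]}

```bash
mkdir -p pics
cat > h.py <<'E'
import numpy as np, cv2, pickle
from plant import robot
def cap(n,f):
    c=robot.capture(n); cv2.imwrite(f'pics/{f}.png',c['img'][...,::-1]); pickle.dump(c,open(f'{f}.pkl','wb')); return c
def ray(c,uv,z):
    "pixel -> world point on plane z"
    p=cv2.undistortPoints(np.array([[uv]],float),c['intrinsics'],c['distortion'])[0,0]
    T=c['pose']; d=T[:3,:3]@np.array([p[0],p[1],1]); o=T[:3,3]
    return o+d*(z-o[2])/d[2]
def proj(c,P):
    T=np.linalg.inv(c['pose']); 
    return cv2.projectPoints(np.array([P],float),cv2.Rodrigues(T[:3,:3])[0],T[:3,3],c['intrinsics'],c['distortion'])[0][0,0]
E
python3 - <<'E'
from h import *
for n in('top','side'):
    c=cap(n,n+'0'); print(n,c['pose'].round(3).tolist(),c['intrinsics'][0,0])
s=robot.state(); print({k:np.round(s[k],3).tolist() for k in s})
E
```

```text
top [[0.009, -0.996, 0.093, 0.443], [-1.0, -0.008, 0.013, 0.055], [-0.012, -0.093, -0.996, 1.367], [0.0, 0.0, 0.0, 1.0]] 531.9074693444551
side [[-0.983, -0.116, 0.141, 0.429], [-0.182, 0.571, -0.801, 0.834], [0.012, -0.813, -0.582, 0.585], [0.0, 0.0, 0.0, 1.0]] 441.5164480184792
{'clock': 0.1, 'joint_pos': [1.52, 0.502, -0.427, 1.551, 0.221, 1.138, -0.21], 'dq': [-0.0, -0.002, -0.001, -0.003, -0.0, -0.002, -0.001], 'effort': [-0.01, -56.787, -5.838, -27.991, -0.069, 0.024, 0.0], 'ee_pos': [0.2, -0.618, 0.291], 'ee_rot': [0.988, 0.156, -0.0, -0.001], 'ft_force': [-0.246, -0.322, 0.014], 'wrist_torque': [0.002, 0.003, -0.017], 'finger_force': 0.0, 'opening': 0.092}
```

View pics/top0.png

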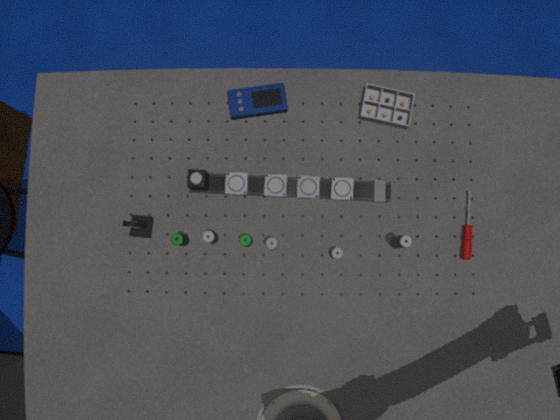

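View pics/side0.png

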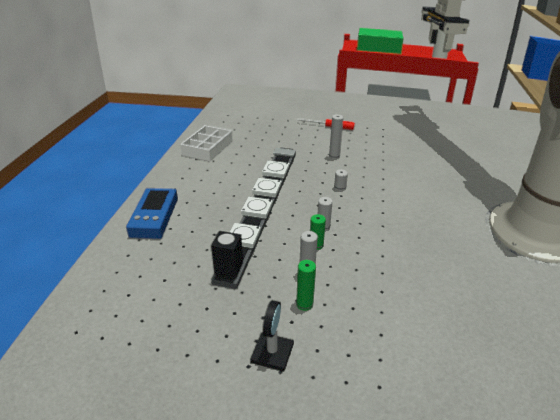

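The top view shows four steel posts at about (208,237), (271,243), (337,253) and (405,241). The green look-alikes are at (178,239) and (245,240), and the lens mount is at (140,226). The end block is at (198,180), with seats at (236,183), (275,185), (308,187) and (342,188). In the side view the tall steel post is the far one at (336,135). Next I'll measure heights and centres.

Run:
```python
from h import *
c=pickle.load(open('top0.pkl','rb')); img=c['img']; hsv=cv2.cvtColor(img,cv2.COLOR_RGB2HSV)
D=c['depth']; K=c['intrinsics']; T=c['pose']
u,v=np.meshgrid(np.arange(560),np.arange(420))
p=cv2.undistortPoints(np.stack([u,v],-1).reshape(-1,1,2).astype(float),K,c['distortion']).reshape(420,560,2)
P=np.dstack([p[...,0]*D,p[...,1]*D,D])@T[:3,:3].T+T[:3,3]
Z=P[...,2]
for (x,y) in [(208,237),(271,243),(337,253),(405,241),(178,239),(245,240),(198,180)]:
    s=np.s_[y-12:y+13,x-12:x+13]
    z=Z[s][D[s]>0]; h=np.percentile(z,99)
    m=(np.abs(Z-h)<.012)&(abs(u-x)<13)&(abs(v-y)<13)&(D>0)
    vv,uu=np.nonzero(m); (cc,r)=cv2.minEnclosingCircle(np.c_[uu,vv].astype(np.float32))
    print((x,y),'h',h.round(3),'n',m.sum(),'px',uu.mean().round(1),vv.mean().round(1),np.round(cc,1),round(r,1),'xy',P[m].mean(0).round(4), 'ray',ray(c,(uu.mean(),vv.mean()),h)[:2].round(4))
for (x,y) in [(236,183),(275,185),(308,187),(342,188)]:
    m=((hsv[...,2]>120)&(abs(u-x)<17)&(abs(v-y)<17)).astype(np.uint8)
    cs,_=cv2.findContours(m,cv2.RETR_EXTERNAL,cv2.CHAIN_APPROX_NONE); k=max(cs,key=cv2.contourArea)
    (a,b),wh,an=cv2.minAreaRect(k); print('seat',round(a,1),round(b,1),np.round(wh,1),round(an,1),ray(c,(a,b),.032).round(4))
a=cv2.resize(img[160:275,120:420],(800,307),interpolation=cv2.INTER_CUBIC)
s=pickle.load(open('side0.pkl','rb'))['img'][100:320,200:400]
b=cv2.resize(s,(265,292),interpolation=cv2.INTER_CUBIC); w=np.zeros((292,800,3),np.uint8); w[:,:265]=b
cv2.imwrite('pics/crop.png',np.vstack([a,w])[...,::-1])
```

```text
(208, 237) h 0.099 n 108 px 207.9 235.8 [208. 236.] 6.1 xy [0.4928 0.2293 0.0947] ray [0.4926 0.2287]
(271, 243) h 0.074 n 113 px 271.1 242.5 [271.  242.5] 6.0 xy [0.479  0.0777 0.0695] ray [0.4789 0.0776]
(337, 253) h 0.049 n 116 px 336.6 252.5 [336.8 252.5] 5.9 xy [ 0.4561 -0.0848  0.0449] ray [ 0.4561 -0.0844]
(405, 241) h 0.124 n 119 px 405.3 240.6 [405.1 240.8] 6.2 xy [ 0.4839 -0.2406  0.1194] ray [ 0.4838 -0.2396]
(178, 239) h 0.1 n 124 px 176.7 238.5 [176.8 238.5] 6.3 xy [0.4853 0.3051 0.0951] ray [0.4852 0.3042]
(245, 240) h 0.075 n 116 px 244.6 239.4 [244.7 239.3] 6.0 xy [0.4859 0.1425 0.0701] ray [0.4858 0.1421]
(198, 180) h 0.096 n 326 px 196.4 178.4 [196.5 178.5] 12.1 xy [0.6326 0.2612 0.0899] ray [0.6317 0.2602]
seat 236.0 182.5 [20. 21.] 0.0 [0.6312 0.169  0.032 ]
seat 275.0 184.4 [21.  21.3] 3.4 [0.6269 0.07   0.032 ]
seat 308.1 186.3 [20.8 20.6] 3.6 [ 0.6228 -0.0138  0.032 ]
seat 341.5 188.0 [20. 21.] 90.0 [ 0.6193 -0.0986  0.032 ]
```

View pics/crop.png

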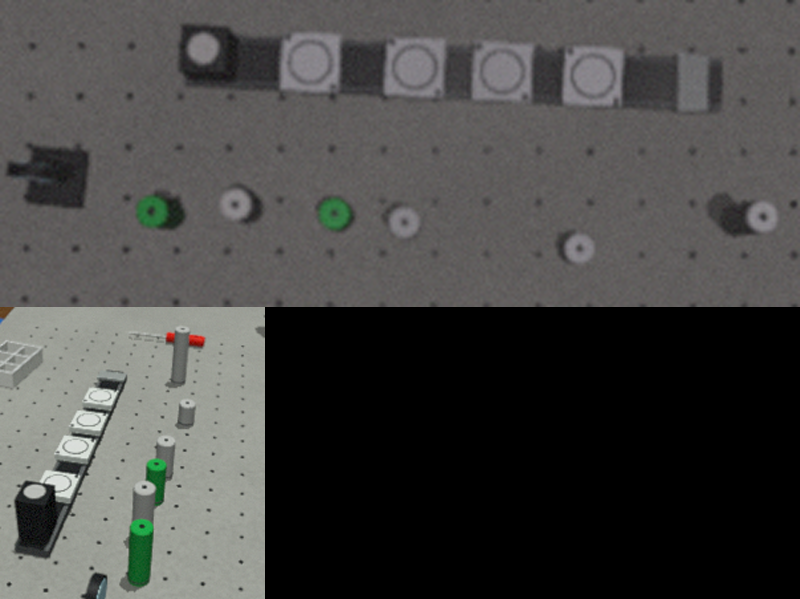

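The heights match: 120 mm at (405,241), 95 mm at (208,237), 70 mm at (271,243) and 45 mm at (337,253). All four are bright steel. The green ones at (178,239) and (245,240) are left alone. The end block is at +y, so the seats in order are y = 0.169, 0.070, -0.014 and -0.099. I'll turn the tool so it closes along world x, which gives tool x=+y, y=+x, z=down.

step_arm(rows=[0,0,0,0,0,-0.9,0.75,0,0,0,0,0,-0.9,0.75,0,0,0,0,0,-0.9,0.75,0,0,0,0,0,-0.9,0.75,0,0,0,0,0,-0.9,0.75,0,0,0,0,0,-0.9,0.75,0,0,0,0,0,-0.9,0.75,0,0,0,0,0,-0.9,0.75,0,0,0,0,0,-0.9,0.75,0,0,0,0,0,-0.9,0.75], newtons=30)

```text
clock: 1.35
ee_pos: [0.2004, -0.618, 0.2916]
ee_rot: [0.706, 0.708, 0.0, -0.0]
ft_force: [-0.2, -0.4, -1.4]
opening: 0.0685
finger_force: 0.0
```

step_arm(rows=[0.35,0.2626,0,0,0,0,0.75,0.35,0.2626,0,0,0,0,0.75,0.35,0.2626,0,0,0,0,0.75,0.35,0.2626,0,0,0,0,0.75,0.35,0.2626,0,0,0,0,0.75,0.35,0.2626,0,0,0,0,0.75,0.35,0.2626,0,0,0,0,0.75,0.35,0.2626,0,0,0,0,0.75,0.35,0.2626,0,0,0,0,0.75,0,0,0,0,0,0,0.75])

```text
clock: 2.6
ee_pos: [0.487, -0.235, 0.2926]
ee_rot: [0.704, 0.71, 0.001, -0.0]
ft_force: [0.7, -0.9, 0.4]
opening: 0.069
finger_force: 0.0
```

Run:
```python
from h import *
cap('side','s1');s=robot.state();print(s['ee_pos'],s['joint_pos'],s['ee_rot'])
```

```text
[ 0.48539463 -0.2378877   0.29215222] [ 1.09527968  0.39179739 -0.85733737  1.8170013   0.33187516  1.08418828
  0.12213177] [ 7.05396609e-01  7.08812725e-01  3.01723822e-04 -2.32249575e-04]
```

View pics/s1.png

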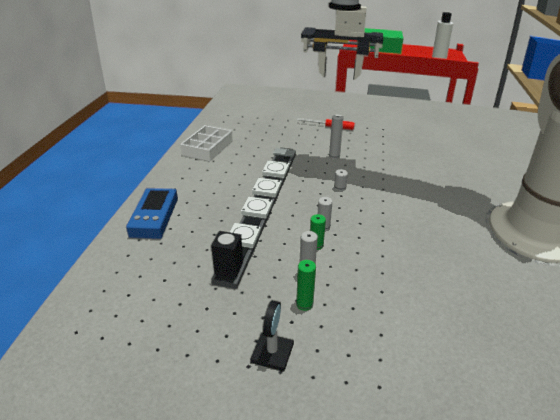

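The gripper is above the tall post at (336,135) with its fingers spanning world x. Descending and closing.

step_arm(rows=[0,0,0.2,0,0,0,0.75,0,0,0.3,0,0,0,0.75,0,0,0.3,0,0,0,0.75,0,0,0.3,0,0,0,0.75,0,0,0.2,0,0,0,0.75,0,0,0,0,0,0,0.75,0,0,0,0,0,0,0.75])

```text
clock: 3.52
ee_pos: [0.4845, -0.2413, 0.1369]
ee_rot: [0.708, 0.707, 0.0, 0.0]
ft_force: [-0.1, -1.1, 1.1]
opening: 0.0687
finger_force: 0.0
```

step_arm(rows=[0,0,0,0,0,0,0.2,0,0,0,0,0,0,0,0,0,0,0,0,0,0,0,0,0,0,0,0,0,0,0,0,0,0,0,0,0,0,0,0,0,0,0], newtons=30)

```text
clock: 4.28
ee_pos: [0.4843, -0.2403, 0.1363]
ee_rot: [0.707, 0.707, -0.0, -0.0]
ft_force: [-2.1, -0.8, 3.4]
opening: 0.0293
finger_force: 30.0
```

step_arm(rows=[0,0,-0.2,0,0,0,0,0,0,-0.3,0,0,0,0,0,0,-0.3,0,0,0,0,0.2,0.07,0,0,0,0,0,0.35,0.13,0,0,0,0,0,0.35,0.13,0,0,0,0,0,0.35,0.13,0,0,0,0,0,0.35,0.13,0,0,0,0,0,0.35,0.13,0,0,0,0,0,0.35,0.13,0,0,0,0,0])

```text
clock: 5.52
ee_pos: [0.5858, 0.0366, 0.2306]
ee_rot: [0.707, 0.707, -0.001, -0.001]
ft_force: [0.2, -0.2, -6.5]
opening: 0.0292
finger_force: 30.0
```

step_arm(rows=[0.35,0.13,0,0,0,0,0,0.35,0.13,0,0,0,0,0,0.25,0.07,0,0,0,0,0,0.16,0.04,0,0,0,0,0,0,0,0,0,0,0,0,0,0,0,0,0,0,0,0,0,0,0,0,0,0,0,0,0,0,0,0,0])

```text
clock: 6.52
ee_pos: [0.6311, 0.1674, 0.2323]
ee_rot: [0.708, 0.706, -0.0, 0.0]
ft_force: [0.1, 0.6, -6.0]
opening: 0.0292
finger_force: 30.0
```

Run:
```python
from h import *
cap('side','s2');s=robot.state();print(s['ee_pos'],s['joint_pos'],s['ee_rot'],s['opening'],s['ft_force'])
```

```text
[0.63109872 0.1677251  0.23234123] [ 0.23803471  0.66269585 -0.7925125   1.5874137   0.51175691  1.10975791
 -0.68307131] [ 7.07719624e-01  7.06493361e-01 -8.02430849e-05  2.38533194e-04] 0.029406949473146617 [-0.74829355 -0.26003278 -6.62626849]
```

View pics/s2.png

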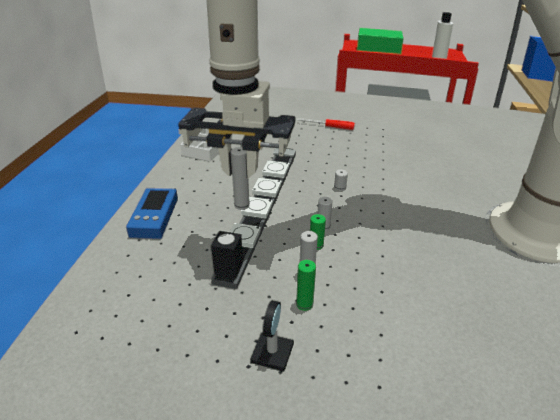

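The post is held upright at (240,178), above seat 1. I'll cross-check the seat centres with the side camera before lowering.

Run:
```python
from h import *
c=pickle.load(open('side0.pkl','rb')); g=cv2.cvtColor(c['img'],cv2.COLOR_RGB2HSV); u,v=np.meshgrid(np.arange(560),np.arange(420))
for x,y in [(.6312,.169),(.6269,.070),(.6228,-.0138),(.6193,-.0986)]:
    a,b=proj(c,(x,y,.032))
    m=((g[...,2]>195)&(abs(u-a)<24)&(abs(v-b)<16)).astype(np.uint8)
    m=cv2.morphologyEx(m,cv2.MORPH_CLOSE,np.ones((3,3)))
    k=max(cv2.findContours(m,cv2.RETR_EXTERNAL,cv2.CHAIN_APPROX_NONE)[0],key=cv2.contourArea)
    W=np.array([ray(c,q[0],.032)[:2] for q in k]); r=cv2.minAreaRect(W.astype(np.float32)*1000)
    print((a.round(1),b.round(1)),np.round(r[0],1),np.round(r[1],1),round(r[2],1))
```

```text
(np.float64(242.7), np.float64(233.0)) [631.3 167.9] [54.3 55.4] 86.4
(np.float64(256.3), np.float64(205.4)) [627.   67.7] [55.1 55.2] 87.9
(np.float64(266.5), np.float64(185.3)) [623.5 -15.7] [55.1 55. ] 87.0
(np.float64(275.2), np.float64(167.5)) [ 620.  -101.6] [54.  54.8] 87.4
```

step_arm(rows=[0.006,0,0.15,0,0,0,0,0,0,0.2,0,0,0,0,0,0,0.12,0,0,0,0,0,0,0.03,0,0,0,0,0,0,0,0,0,0,0,0,0,0,0,0,0,0,0,0,0,0,0,0,0])

```text
clock: 7.45
ee_pos: [0.6314, 0.1697, 0.1731]
ee_rot: [0.707, 0.707, 0.001, 0.0]
ft_force: [0.9, -0.1, -7.0]
opening: 0.0295
finger_force: 30.0
```

Run:
```python
from h import *
c=cap('side','s3');s=robot.state();print(s['ee_pos'],s['ft_force'])
i=cv2.resize(c['img'][130:290,170:330],(600,600),interpolation=cv2.INTER_CUBIC);cv2.imwrite('pics/s3c.png',i[...,::-1])
```

```text
[0.631291   0.1695929  0.17293019] [ 1.3394401   0.1898738  -7.21136872]
```

View pics/s3c.png

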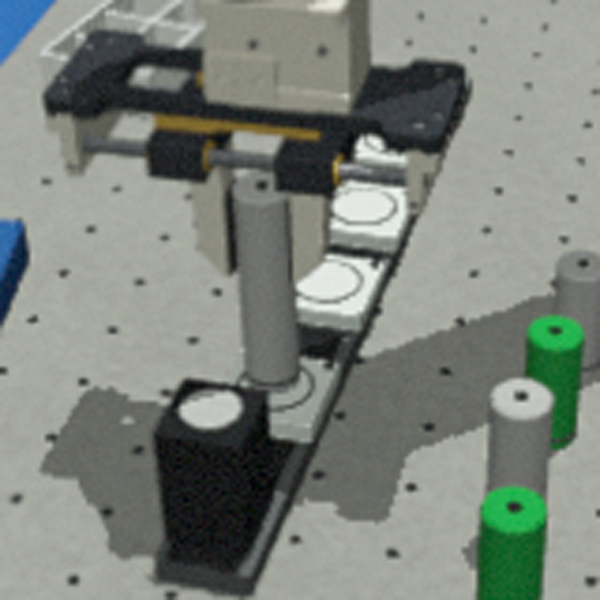

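The post's bottom is at crop (272,372) and the ring centre at about (278,388). It is roughly 5 mm above the seat, so I'll lower it until contact.

step_arm(rows=[0,0,0.02,0,0,0,0,0,0,0.015,0,0,0,0,0,0,0,0,0,0,0,0,0,0,0,0,0,0])

```text
clock: 8.0
ee_pos: [0.6311, 0.1696, 0.1684]
ee_rot: [0.707, 0.707, 0.0, 0.0]
ft_force: [-0.8, -0.4, -1.7]
opening: 0.0291
finger_force: 30.0
```

Run:
```python
from h import *
c=cap('side','s4');s=robot.state();print(s['ee_pos'],s['ft_force'])
i=cv2.resize(c['img'][210:260,210:275],(780,600),interpolation=cv2.INTER_CUBIC);cv2.imwrite('pics/s4c.png',i[...,::-1])
for P in [(.6313,.1685,.032),(.6313,.1695,.032),(.6313,.1545,.032),(.6313,.1845,.032),(.6163,.1695,.032),(.6463,.1695,.032)]: print(P,(proj(c,P)-[210,210])*12)
```

```text
[0.63107384 0.16958032 0.16842043] [-1.00039347 -0.1877541  -1.67440189]
(0.6313, 0.1685, 0.032) [393.05160958 274.22278711]
(0.6313, 0.1695, 0.032) [391.51235108 277.89369631]
(0.6313, 0.1545, 0.032) [414.32536768 223.50288097]
(0.6313, 0.1845, 0.032) [368.10085013 333.74477729]
(0.6163, 0.1695, 0.032) [478.77272724 289.10018795]
(0.6463, 0.1695, 0.032) [304.77983448 266.72821936]
```

View pics/s4c.png

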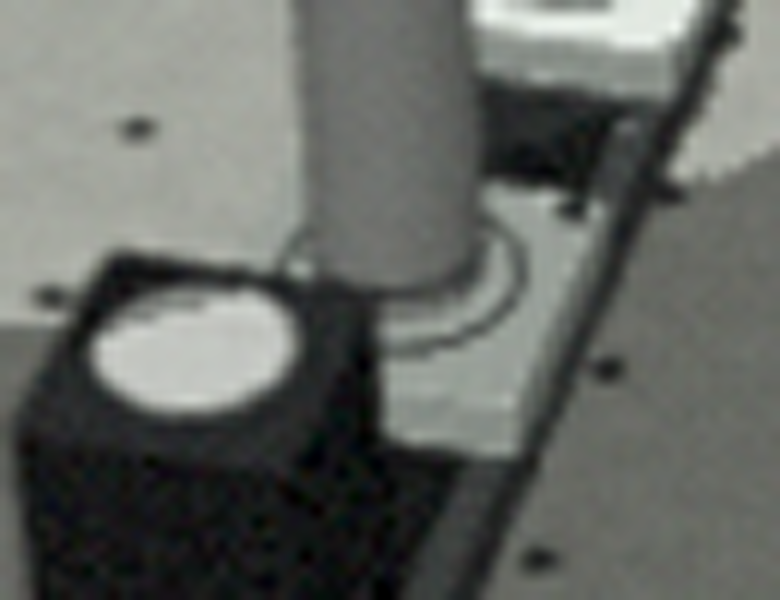

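Contact is confirmed: the force dropped from -7 to -1.7. However, the post base front at crop v≈292 against the ring front at v≈352 suggests the post is about 10 mm towards -y, or tilted. I'll check which.

Run:
```python
from h import *
c=pickle.load(open('side0.pkl','rb'));
def show(c,x,y,z0,h):
    for z in (z0,z0+h):
        print(' z',round(z,3),'ctr',proj(c,(x,y,z)).round(1),'front',proj(c,(x-.003,y+.0147,z)).round(1),'L',proj(c,(x+.015,y,z)).round(1),'R',proj(c,(x-.015,y,z)).round(1))
show(c,.4838,-.2402,0,.12)
c4=pickle.load(open('s4.pkl','rb')); show(c4,.6311,.1696,.032,.12)
a=cv2.resize(c['img'][105:170,310:360],(300,390),interpolation=cv2.INTER_CUBIC)
b=cv2.resize(c4['img'][160:260,210:275],(253,390),interpolation=cv2.INTER_CUBIC)
cv2.imwrite('pics/cmp.png',np.hstack([a,b])[...,::-1])
```

```text
z 0 ctr [333.9 157.3] front [334.5 159.9] L [328.4 156.7] R [339.3 157.8]
 z 0.12 ctr [337.2 116.8] front [337.9 119.2] L [331.5 116.3] R [343.  117.3]
 z 0.032 ctr [242.7 233.2] front [242.3 238. ] L [235.5 232.3] R [250.  234.1]
 z 0.152 ctr [239.9 182.3] front [239.3 186.7] L [232.1 181.5] R [247.8 183.2]
```

View pics/cmp.png

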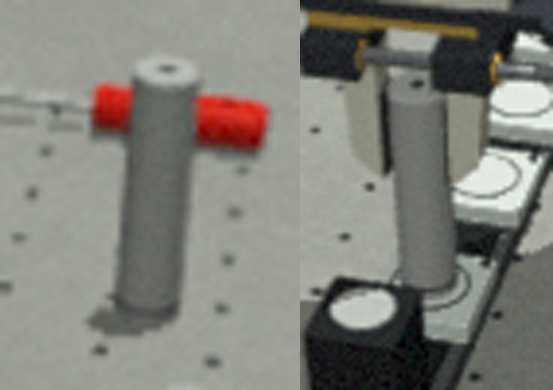

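The top matches the expected position, but the base looks short in both views. I'll use the side depth to measure tilt directly.

```bash
cat >> h.py <<'E'
def cloud(c):
    u,v=np.meshgrid(np.arange(560),np.arange(420)); D=c['depth']
    p=cv2.undistortPoints(np.stack([u,v],-1).reshape(-1,1,2).astype(float),c['intrinsics'],c['distortion']).reshape(420,560,2)
    return np.dstack([p[...,0]*D,p[...,1]*D,D])@c['pose'][:3,:3].T+c['pose'][:3,3]
def slices(c,x,y,zs,w=.03):
    "fit r=15mm circle to side-view depth points per height slice"
    from scipy.optimize import least_squares
    P=cloud(c).reshape(-1,3)[c['depth'].ravel()>0]
    for z in zs:
        Q=P[(abs(P[:,0]-x)<w)&(abs(P[:,1]-y)<w)&(abs(P[:,2]-z)<.006)]
        if len(Q)<6: print(round(z,3),len(Q)); continue
        r=least_squares(lambda a:np.hypot(Q[:,0]-a[0],Q[:,1]-a[1])-.015,[x,y],loss='soft_l1',f_scale=.001)
        print(round(z,3),len(Q),(r.x*1000).round(1),'res',np.median(abs(r.fun)).round(4))
E
python3 - <<'E'
from h import *
print('start');slices(pickle.load(open('side0.pkl','rb')),.484,-.24,np.arange(.015,.12,.015))
print('now');slices(pickle.load(open('s4.pkl','rb')),.631,.1696,np.arange(.045,.15,.015),.02)
E
```

```text
start
0.015 41 [ 483.9 -242.5] res 0.0006
0.03 44 [ 483.4 -242.8] res 0.0012
0.045 41 [ 483.5 -242.8] res 0.001
0.06 45 [ 483.4 -242.4] res 0.0009
0.075 45 [ 482.7 -241.7] res 0.0009
0.09 49 [ 483.1 -241.9] res 0.0009
0.105 50 [ 483.1 -241.7] res 0.001
now
0.045 73 [631.6 167.6] res 0.0006
0.06 71 [631.6 167.7] res 0.0005
0.075 75 [631.8 167.7] res 0.0005
0.09 81 [632.  167.6] res 0.0006
0.105 91 [631.7 168.3] res 0.001
0.12 114 [632.2 168.3] res 0.0011
0.135 111 [632.  168.5] res 0.0012
```

By depth the post is upright at (631.7,167.7), and the side camera puts the seat at (631.3,167.9), so it's centred. My reading of the shaded lower edge was wrong. Releasing it, then going to post_95.

step_arm(rows=[0,0,0,0,0,0,0.45,0,0,0,0,0,0,0.7,0,0,0,0,0,0,0.7,0,0,0,0,0,0,0.7,0,0,-0.15,0,0,0,0.7,0,0,-0.35,0,0,0,0.7,0,0,-0.35,0,0,0,0.7])

```text
clock: 8.93
ee_pos: [0.6309, 0.1698, 0.2723]
ee_rot: [0.707, 0.707, 0.0, -0.0]
ft_force: [0.3, 0.1, -0.3]
opening: 0.0645
finger_force: 0.0
```

step_arm(rows=[0.1,-0.23,0,0,0,0,0.75,0.1,-0.23,0,0,0,0,0.75,0.1,-0.23,0,0,0,0,0.75,0.1,-0.23,0,0,0,0,0.75,0.1,-0.23,0,0,0,0,0.75,0,0,0,0,0,0,0.75,0,0,0,0,0,0,0.75,0,0,0,0,0,0,0.75])

```text
clock: 9.93
ee_pos: [0.4941, 0.2289, 0.2703]
ee_rot: [0.708, 0.706, 0.0, 0.0]
ft_force: [-0.1, -0.0, 0.2]
opening: 0.0688
finger_force: 0.0
```

Run:
```python
from h import *
c=cap('side','s5');slices(c,.631,.168,[.045,.09,.135],.02);print(robot.state()['ee_pos'])
```

```text
0.045 75 [631.7 167.6] res 0.0006
0.09 78 [631.7 167.8] res 0.0007
0.135 85 [631.4 167.6] res 0.0005
[0.49390109 0.2290007  0.27016724]
```

step_arm(rows=[0,-0.01,0.2,0,0,0,0.75,0,0,0.3,0,0,0,0.75,0,0,0.3,0,0,0,0.75,0,0,0.3,0,0,0,0.75,0,0,0.19,0,0,0,0.75,0,0,0,0,0,0,0.75,0,0,0,0,0,0,0.75,0,0,0,0,0,0,0.75])

```text
clock: 10.98
ee_pos: [0.4927, 0.2299, 0.1164]
ee_rot: [0.707, 0.707, 0.001, 0.0]
ft_force: [-0.4, 0.5, 0.3]
opening: 0.069
finger_force: 0.0
```

step_arm(rows=[0,0,0,0,0,0,0.2,0,0,0,0,0,0,0,0,0,0,0,0,0,0,0,0,0,0,0,0,0,0,0,0,0,0,0,0,0,0,0,0,0,0,0], newtons=30)

```text
clock: 11.72
ee_pos: [0.4918, 0.2295, 0.1152]
ee_rot: [0.707, 0.707, -0.0, 0.0]
ft_force: [-0.3, -0.1, 0.4]
opening: 0.0295
finger_force: 30.0
```

step_arm(rows=[0,0,-0.25,0,0,0,0,0,0,-0.4,0,0,0,0,0,0,-0.35,0,0,0,0,-0.2,0.17,0,0,0,0,0,-0.35,0.3,0,0,0,0,0,-0.35,0.3,0,0,0,0,0,-0.28,0.23,0,0,0,0,0,-0.15,0.13,0,0,0,0,0,0,0,0,0,0,0,0,0,0,0,0,0,0,0])

```text
clock: 12.98
ee_pos: [0.626, 0.0719, 0.2347]
ee_rot: [0.706, 0.708, -0.0, -0.001]
ft_force: [-0.7, -0.1, -6.0]
opening: 0.0291
finger_force: 30.0
```

step_arm(rows=[0,0,0.2,0,0,0,0,0,0,0.3,0,0,0,0,0,0,0.2,0,0,0,0,0,0,0,0,0,0,0,0,0,0,0,0,0,0,0,0,0,0,0,0,0])

```text
clock: 13.72
ee_pos: [0.628, 0.0702, 0.1525]
ee_rot: [0.707, 0.707, 0.001, 0.001]
ft_force: [-0.7, 0.0, -6.2]
opening: 0.029
finger_force: 30.0
```

Run:
```python
from h import *
c=cap('side','s6');slices(c,.627,.069,[.05,.065,.08,.095,.11],.02);s=robot.state();print(s['ee_pos'],s['ft_force'],s['joint_pos'])
```

```text
0.05 59 [629.1  69.9] res 0.0005
0.065 61 [629.1  69.9] res 0.0007
0.08 62 [628.8  69.6] res 0.0007
0.095 77 [627.6  70.1] res 0.001
0.11 93 [628.3  70.3] res 0.0012
[0.62789216 0.07007055 0.15237483] [ 0.16151345  0.20784037 -5.30720918] [ 0.36839386  0.71872722 -0.74008234  1.69599926  0.57553467  0.95506861
 -0.59188152]
```

step_arm(rows=[-0.013,-0.013,0,0,0,0,0,0,0,0.02,0,0,0,0,0,0,0.02,0,0,0,0,0,0,0,0,0,0,0,0,0,0,0,0,0,0])

```text
clock: 14.4
ee_pos: [0.6259, 0.0683, 0.1471]
ee_rot: [0.707, 0.707, -0.0, 0.0]
ft_force: [-1.7, -2.0, 2.3]
opening: 0.0292
finger_force: 30.0
```

Run:
```python
from h import *
c=cap('side','s7');slices(c,.627,.069,[.05,.065,.08,.095,.11],.02);s=robot.state();print(s['ee_pos'],s['ft_force'])
```

```text
0.05 65 [626.8  67.7] res 0.0007
0.065 62 [626.7  67.8] res 0.0008
0.08 65 [626.4  67.8] res 0.0007
0.095 78 [625.9  68.4] res 0.001
0.11 90 [627.2  68.6] res 0.0013
[0.62585265 0.06826715 0.14703771] [-2.75291956 -1.61086686  4.92602827]
```

step_arm(rows=[0,0,0,0,0,0,0.45,0,0,0,0,0,0,0.7,0,0,0,0,0,0,0.7,0,0,0,0,0,0,0.7,0,0,-0.15,0,0,0,0.7,0,0,-0.35,0,0,0,0.7,0,0,-0.35,0,0,0,0.7])

```text
clock: 15.32
ee_pos: [0.6258, 0.0686, 0.2507]
ee_rot: [0.707, 0.707, 0.0, 0.0]
ft_force: [0.6, 0.2, 0.0]
opening: 0.0642
finger_force: 0.0
```

step_arm(rows=[0.016,-0.245,0,0,0,0,0.75,0.016,-0.245,0,0,0,0,0.75,0.016,-0.245,0,0,0,0,0.75,0.016,-0.245,0,0,0,0,0.75,0.016,-0.245,0,0,0,0,0.75,0,0,0,0,0,0,0.75,0,0,0,0,0,0,0.75,0,0,0,0,0,0,0.75,0,0,0,0,0,0,0.75])

```text
clock: 16.45
ee_pos: [0.4793, 0.0781, 0.2485]
ee_rot: [0.707, 0.707, 0.0, -0.0]
ft_force: [-0.1, -0.0, -0.3]
opening: 0.069
finger_force: 0.0
```

Run:
```python
from h import *
c=cap('side','s8');slices(c,.627,.069,[.05,.08,.11],.02);print(robot.state()['ee_pos'])
```

```text
0.05 65 [626.8  67.8] res 0.0005
0.08 65 [626.7  67.9] res 0.0007
0.11 68 [627.1  67.5] res 0.0007
[0.47917147 0.07809948 0.24839233]
```

Descend 0.156 and grip.

step_arm(rows=[0,0,0.2,0,0,0,0.75,0,0,0.3,0,0,0,0.75,0,0,0.3,0,0,0,0.75,0,0,0.3,0,0,0,0.75,0,0,0.2,0,0,0,0.75,0,0,0,0,0,0,0.75,0,0,0,0,0,0,0.75,0,0,0,0,0,0,0.75])

```text
clock: 17.5
ee_pos: [0.4797, 0.0782, 0.0935]
ee_rot: [0.707, 0.707, 0.001, 0.001]
ft_force: [0.8, 0.0, 0.5]
opening: 0.069
finger_force: 0.0
```

step_arm(rows=[0,0,0,0,0,0,0.2,0,0,0,0,0,0,0,0,0,0,0,0,0,0,0,0,0,0,0,0,0,0,0,0,0,0,0,0,0,0,0,0,0,0,0], newtons=30)

```text
clock: 18.25
ee_pos: [0.4787, 0.078, 0.0924]
ee_rot: [0.707, 0.707, -0.0, 0.0]
ft_force: [-0.9, -1.0, 1.7]
opening: 0.0292
finger_force: 30.0
```

step_arm(rows=[0,0,-0.25,0,0,0,0,0,0,-0.4,0,0,0,0,0,0,-0.35,0,0,0,0,-0.12,0.18,0,0,0,0,0,-0.2,0.3,0,0,0,0,0,-0.2,0.32,0,0,0,0,0,-0.16,0.25,0,0,0,0,0,-0.093,0.154,0,0,0,0,0,0,0,0,0,0,0,0,0,0,0,0,0,0,0])

```text
clock: 19.5
ee_pos: [0.6219, -0.0139, 0.2117]
ee_rot: [0.707, 0.707, -0.0, -0.001]
ft_force: [-0.1, 0.1, -2.6]
opening: 0.0296
finger_force: 30.0
```

step_arm(rows=[0,0,0,0,0,0,0,0,0,0.2,0,0,0,0,0,0,0.3,0,0,0,0,0,0,0.18,0,0,0,0,0,0,0,0,0,0,0,0,0,0,0,0,0,0,0,0,0,0,0,0,0])

```text
clock: 20.38
ee_pos: [0.6242, -0.0146, 0.1324]
ee_rot: [0.707, 0.707, 0.001, 0.001]
ft_force: [0.2, 0.2, -3.7]
opening: 0.0294
finger_force: 30.0
```

Run:
```python
from h import *
c=cap('side','s9');slices(c,.623,-.015,[.05,.06,.07,.08,.09],.02);s=robot.state();print(s['ee_pos'],s['ft_force'])
```

```text
0.05 46 [625.3 -16. ] res 0.0009
0.06 43 [625.4 -16.3] res 0.001
0.07 45 [623.1 -16.4] res 0.0012
0.08 55 [620.2 -16.5] res 0.0017
0.09 60 [621.4 -16.6] res 0.0014
[ 0.62407004 -0.01470094  0.13221642] [-0.20864705  0.0247866  -2.72853767]
```

step_arm(rows=[0,-0.01,0.02,0,0,0,0,0,0,0.025,0,0,0,0,0,0,0.02,0,0,0,0,0,0,0,0,0,0,0,0,0,0,0,0,0,0])

```text
clock: 21.05
ee_pos: [0.622, -0.0149, 0.1244]
ee_rot: [0.707, 0.707, -0.0, 0.0]
ft_force: [-5.6, -0.9, 8.0]
opening: 0.0292
finger_force: 30.0
```

Run:
```python
from h import *
c=cap('side','s10');slices(c,.623,-.015,[.05,.06,.07],.02);s=robot.state();print(s['ee_pos'],s['ft_force'])
```

```text
0.05 47 [623.  -16.3] res 0.0007
0.06 48 [621.2 -16.7] res 0.0012
0.07 52 [620.1 -16.6] res 0.001
[ 0.62198992 -0.01480954  0.12446358] [-4.70268929 -1.68529608 10.12350977]
```

step_arm(rows=[0,0,0,0,0,0,0.45,0,0,0,0,0,0,0.7,0,0,0,0,0,0,0.7,0,0,0,0,0,0,0.7,0,0,-0.15,0,0,0,0.7,0,0,-0.35,0,0,0,0.7,0,0,-0.35,0,0,0,0.7])

```text
clock: 21.98
ee_pos: [0.622, -0.0145, 0.2272]
ee_rot: [0.707, 0.707, 0.0, -0.0]
ft_force: [0.9, -0.1, 0.4]
opening: 0.0645
finger_force: 0.0
```

step_arm(rows=[-0.097,-0.23,0,0,0,0,0.75,-0.097,-0.23,0,0,0,0,0.75,-0.097,-0.23,0,0,0,0,0.75,-0.097,-0.23,0,0,0,0,0.75,-0.097,-0.23,0,0,0,0,0.75,-0.097,-0.23,0,0,0,0,0.75,0,0,0,0,0,0,0.75,0,0,0,0,0,0,0.75,0,0,0,0,0,0,0.75])

```text
clock: 23.1
ee_pos: [0.4575, -0.084, 0.2256]
ee_rot: [0.707, 0.707, 0.001, 0.0]
ft_force: [-0.8, -0.7, 0.3]
opening: 0.069
finger_force: 0.0
```

Run:
```python
from h import *
c=cap('side','s11');slices(c,.623,-.015,[.05,.07,.09],.02);s=robot.state();print(s['ee_pos'],s['joint_pos'])
```

```text
0.05 49 [622.6 -16.4] res 0.0008
0.07 47 [623.  -16.7] res 0.0008
0.09 56 [622.6 -16. ] res 0.0006
[ 0.45730267 -0.08399237  0.22540253] [ 0.9030673   0.35471165 -0.90896209  2.05348408  0.35813831  0.89536639
 -0.20336232]
```

step_arm(rows=[-0.004,-0.01,0.2,0,0,0,0.75,0,0,0.3,0,0,0,0.75,0,0,0.3,0,0,0,0.75,0,0,0.3,0,0,0,0.75,0,0,0.16,0,0,0,0.75,0,0,0,0,0,0,0.75,0,0,0,0,0,0,0.75,0,0,0,0,0,0,0.75])

```text
clock: 24.15
ee_pos: [0.4561, -0.0851, 0.0748]
ee_rot: [0.707, 0.707, 0.001, 0.001]
ft_force: [-0.2, -0.1, -0.2]
opening: 0.0688
finger_force: 0.0
```

step_arm(rows=[0,0,0,0,0,0,0.2,0,0,0,0,0,0,0,0,0,0,0,0,0,0,0,0,0,0,0,0,0,0,0,0,0,0,0,0,0,0,0,0,0,0,0], newtons=30)

```text
clock: 24.9
ee_pos: [0.4552, -0.0851, 0.0739]
ee_rot: [0.707, 0.707, -0.0, 0.0]
ft_force: [-0.4, -0.5, 1.4]
opening: 0.0295
finger_force: 30.0
```

step_arm(rows=[0,0,-0.25,0,0,0,0,0,0,-0.4,0,0,0,0,0,0,-0.35,0,0,0,0,-0.02,0.2,0,0,0,0,0,-0.03,0.35,0,0,0,0,0,-0.03,0.35,0,0,0,0,0,-0.025,0.3,0,0,0,0,0,-0.015,0.171,0,0,0,0,0,0,0,0,0,0,0,0,0,0,0,0,0,0,0])

```text
clock: 26.15
ee_pos: [0.6183, -0.0992, 0.193]
ee_rot: [0.707, 0.707, -0.001, -0.001]
ft_force: [-0.8, 0.9, -2.9]
opening: 0.0294
finger_force: 30.0
```

step_arm(rows=[0,0,0,0,0,0,0,0,0,0.2,0,0,0,0,0,0,0.3,0,0,0,0,0,0,0.18,0,0,0,0,0,0,0,0,0,0,0,0,0,0,0,0,0,0,0,0,0,0,0,0,0])

```text
clock: 27.02
ee_pos: [0.6207, -0.0994, 0.1138]
ee_rot: [0.707, 0.707, 0.001, 0.001]
ft_force: [0.0, 0.4, -2.1]
opening: 0.0294
finger_force: 30.0
```

Run:
```python
from h import *
c=cap('side','s12');slices(c,.620,-.1,[.05,.058,.066,.075],.02);s=robot.state();print(s['ee_pos'],s['ft_force'])
```

```text
0.05 30 [ 620.8 -101. ] res 0.0018
0.058 37 [ 616.1 -101.7] res 0.0025
0.066 50 [ 619.1 -100.7] res 0.0017
0.075 70 [ 620.4 -100.2] res 0.0018
[ 0.62058169 -0.09953273  0.11361949] [ 0.72970698  0.15911568 -2.55429764]
```

Aligned with the seat at (620,-101.6) in the side frame. Lower about 8 mm.

step_arm(rows=[0,0,0.02,0,0,0,0,0,0,0.025,0,0,0,0,0,0,0.022,0,0,0,0,0,0,0,0,0,0,0,0,0,0,0,0,0,0])

```text
clock: 27.7
ee_pos: [0.6198, -0.0995, 0.1059]
ee_rot: [0.707, 0.707, -0.0, 0.0]
ft_force: [-5.1, -0.8, 10.8]
opening: 0.0295
finger_force: 30.0
```

step_arm(rows=[0,0,0,0,0,0,0.45,0,0,0,0,0,0,0.7,0,0,0,0,0,0,0.7,0,0,0,0,0,0,0.7,0,0,-0.15,0,0,0,0.7,0,0,-0.35,0,0,0,0.7,0,0,-0.35,0,0,0,0.7])

```text
clock: 28.58
ee_pos: [0.6198, -0.0992, 0.2083]
ee_rot: [0.707, 0.707, 0.0, 0.0]
ft_force: [0.2, 0.1, 0.7]
opening: 0.0643
finger_force: 0.0
```

step_arm(rows=[-0.2,-0.25,0,0,0,0,0.75,-0.3,-0.25,0,0,0,0,0.75,-0.3,-0.25,0,0,0,0,0.75,-0.3,-0.25,0,0,0,0,0.75,-0.3,-0.15,0,0,0,0,0.75,-0.2,0,0,0,0,0,0.75,0,0,0,0,0,0,0.75,0,0,0,0,0,0,0.75])

```text
clock: 29.58
ee_pos: [0.4822, -0.2902, 0.2069]
ee_rot: [0.707, 0.707, 0.0, 0.0]
ft_force: [0.5, 1.1, 0.1]
opening: 0.0688
finger_force: 0.0
```

Run:
```python
from h import *
c=cap('side','s13');t=cap('top','t13')
for x,y,h in[(.631,.168,.12),(.627,.068,.095),(.623,-.016,.07),(.620,-.1,.045)]:
    slices(c,x,y,[.04,.024+h],.02)
    P=cloud(t); m=(abs(P[...,2]-.032-h)<.008)&(abs(P[...,0]-x)<.03)&(abs(P[...,1]-y)<.03); v,u=np.nonzero(m); print('top',ray(t,(u.mean(),v.mean()),.032+h).round(4),m.sum())
a=cv2.resize(t['img'][150:275,110:430],(800,312),interpolation=cv2.INTER_CUBIC)
b=cv2.resize(c['img'][90:370,150:400],(257,288)); w=np.zeros((288,800,3),np.uint8); w[:,:257]=b
cv2.imwrite('pics/fin.png',np.vstack([a,w])[...,::-1])
```

```text
0.04 89 [630.9 167.9] res 0.001
0.144 84 [631.6 167.6] res 0.0005
top [0.6299 0.169  0.152 ] 126
0.04 91 [626.4  68.1] res 0.0012
0.119 71 [626.7  67.6] res 0.0008
top [0.6264 0.0692 0.127 ] 129
0.04 61 [621.2 -16.1] res 0.0014
0.094 63 [622.6 -16.4] res 0.0009
top [ 0.6216 -0.0146  0.102 ] 111
0.04 51 [ 619.2 -100.4] res 0.0016
0.069 42 [ 620.2 -101.5] res 0.0008
top [ 0.6181 -0.1     0.077 ] 116
```

View pics/fin.png

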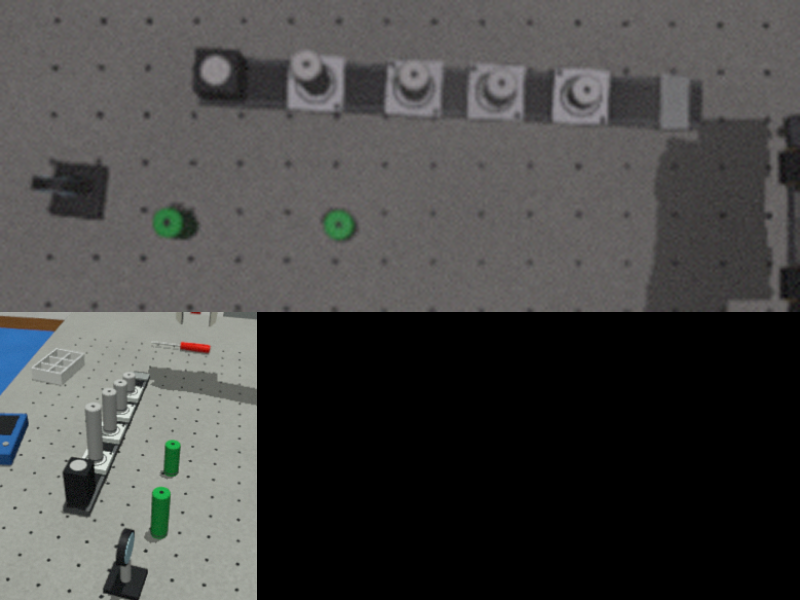

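All four posts stand upright in height order, each within about 1–1.5 mm of its seat centre. The tallest is next to the end block at crop (220,70), and the lens mount and green posts haven't moved. Handing in.

```bash
python3 -c "
from plant import robot
print(robot.sign_off())"
```

```text
the job is handed in; nothing more can be done
None
```

The job is handed in: all four steel posts stand upright on their seats, tallest next to the black end block and shortest farthest away, each measured within about 1.5 mm of its seat centre, with the gripper clear and the lens mount and green posts left alone (robot clock about 30 s of the 109 s limit).

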